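# Index the star under the shield, key the fastener and hold the shield shut

## Task

Turn the welding indexer's four-position turret by its pegs until the silver star sits in its click stop under the shield panel's window. Then turn the quarter-turn fastener on the panel until its bar lines up with the key slot in the frame below, press the panel down flush on the frame, and finish while still holding it pressed down there with the fastener lined up. Leave the loose tools and small things around it where they lie.

Things in the scene. Friction and masses are not known exactly. Their poses are not given: they have to be found in the camera images.
- machine: fixed body, with a dark steel base plate (x -95..130, y -115..115 mm, 12 mm thick) and a grey C-frame over the turret's far part: plate at x 18..124, y -56..56, z 72..80 mm on two legs behind the turret, with two guide pins at x 30, y -34 and 34, to z 108. Origin on the turret's axis at the table surface, x from there to the frame, z up. Stands anywhere, turned up to 0.45 rad
- turret: aluminium disc, 176 mm diameter, upper face 40 mm above the table; origin on its axis at that face. Turns freely either way with four click stops 90 degrees apart: near a stop a spring draws it in (about 4 N at a peg to pass the hump, then it falls in). Four round clay pads at radius 62 mm; the one on its own +x axis carries the star, the others are empty
- star (a point): centre of the five-pointed silver star, 36 mm across, 3 mm thick, fixed on one pad of the turret, 5 mm above the disc, 62 mm from the axis. It starts at one of the three stops away from the frame (it may still be clicking into it during the first half second)
- peg0 (a point): point on an upright round steel peg, 12 mm diameter, 26 mm tall, on the turret at radius 75 mm; 15 mm above the disc (55 mm above the table), 45 degrees anticlockwise, seen from above, from the star. Pegs on the robot's side are free to grasp or push from above; those at the far side pass under the frame
- peg1 (a point): the same kind of point on the next peg, 135 degrees anticlockwise from the star
- peg2 (a point): the same, 225 degrees anticlockwise from the star
- peg3 (a point): the same, 315 degrees anticlockwise from the star
- window (a point): fixed point on the frame at its upper face, centre of the frame's opening (48 x 48 mm), 62 mm from the turret axis on the machine's +x: in its proper stop the star is straight below this point (horizontal distance near 0)
- panel: aluminium shield panel with a clear window, 98 x 86 x 5 mm, level, moves only straight up and down above the frame, sprung up. Origin at the centre of its underside: 14 mm above the frame's upper face when free, 0 mm when flush (hard stop). The springs push back about 4 N free, 10 N flush. It goes down only 4 mm while the fastener's bar lies across the slot
- wing (a point): middle of the fastener's upright dark steel wing, 36 long, 10 wide, 22 mm tall (11 mm below to 11 above this point), pale slot line on top; 20 mm above the panel's underside, over a collar 34 mm wide, 4 mm high. Its x axis lies along the wing and the 26 x 6 mm cross-bar under the panel. Turns about the vertical with light friction (0.05 N m), stays where left. Aligned either way round
- key_slot (a point): fixed point at the frame's upper face, centre of the key slot 30 x 11 mm straight under the fastener; its x axis (the machine's x) runs along the slot. The bar enters within about 0.19 rad of alignment
- tin: bystander: small round brass tin, 38 mm diameter, 22 mm tall, on a far corner of the machine's base; origin under its centre
- ring: bystander: plain metal finger ring lying flat on the other far corner of the base, 24 mm diameter, 6 mm tall; origin under its centre
- lighter: bystander: orange lighter lying on the table, 90 x 24 x 12 mm; origin under its middle
- tweezers: bystander: steel tweezers lying on the table, 155 mm long, 8 mm tall; origin under the middle
- file: bystander: flat file with wooden handle lying on the table, 240 mm long, 14 mm tall; origin under the middle
- mallet: bystander: hammer lying on the table, 260 mm long, 26 mm tall; origin under the middle
- brick: bystander: grey soldering slab on the table, 160 x 100 x 30 mm; origin under its centre
- spool: bystander: upright copper wire spool, 48 mm diameter, 33 mm tall; origin under its centre

How it is judged:
By the outcome, as a careful person would: the job done as asked, in the order asked, and still so for the second after the job is handed in, while the arm keeps its last pose, push and grip.
It also fails if it takes over 58 s, if anything falls off the work surface, if the arm or the gripper's body presses on something with over 40 N, if the wrist force passes 120 N, or if a joint passes its speed limit or range.

## Robot

A 6-joint arm with a two-finger parallel gripper is mounted at the origin on the work surface. World frame = base frame: x ahead of the robot, y to its left, z up, the work surface at z = 0. Lengths are in m, angles in degrees, forces in N, time in s.
With the tool pointing down it reaches from about 0.375 to 0.9 m from the base axis. Payload 3.1 kg.
Tool frame: the origin (TCP) lies at the very end of the fingers, on their centre line; the grasp point (between the pads) lies bot.hold_point_z behind it (bot.hold_point_z is the distance from the TCP to the grasp point, in m); z points along the fingers, y is the line along which they close (so a half turn about z gives the same grasp; the last joint's range is limited). The gripper opens to 87 mm and grips with 3 to 60 N. Pads are 19 mm wide; open, the fingers measure 117 mm over their backs; the gripper's body (75 mm by 190 mm) begins 51 mm behind the grasp point.
Start: joints at [61.106, 30.224, 82.088, -0, 67.689, -10.227], TCP at [0.2, 0.592, 0.223] pointing down, gripper open.
Joint ranges: [-176.69, 176.69], [-43.24, 126.21], [12.49, 139.97], [-82, 262], [0, 151.66], [-163.58, 163.58]. Speed limits (degrees/s): [159.86, 159.86, 180, 180, 180, 180].

## Interface

Orientations are given as a 3x3 rotation matrix whose columns are the frame's x, y, z axes.
In Python, from rig import bot gives the robot as it stands.
- The arm moves only by the tool apply_moves, never from a script. Its argument "plan" is one flat list of numbers, 4 for each row, row after row: the shift along the world's x, y, z normalised to -1 to 1, where 1 is 0.05 m, then the turn about the world's z normalised to -1 to 1, where 1 is 10 degrees. A call has 1 to 12 rows; each row shifts and turns the commanded pose from where the row before left it; what a row does not reach is not made up. A row lasts 1/8 s, in which the tool goes at most 62.5 mm and 10.7 degrees, less where a joint would pass 70% of its speed; a pose out of reach is approached as far as the arm can. A call with a number of a shift or a turn outside -1 to 1 is refused whole. A call with a gripper value outside its range is refused whole. "grip" is the closure, from -1 (fully open) to 1 (shut), so that 0 is half open, set as the call begins (left out, the last holds). The fingers move at their own pace and stop on an object; the grip force is fixed at half the most. Time passes only in rows, so rows that do not move let the fingers close. It gives the time, the measured TCP pose, the force, the opening and the grip force at its end, in the units of the state.
- bot.read_state(): the state, without advancing time (a new reading comes with each control period).
- bot.capture(name): name is "side" or "top" or "wrist"; returns (picture, depth): 420x560x3 uint8, red, green, blue; 420x560 float32, m along the optical axis (not along the pixel's ray), 0 where there is no reading.
- bot.camera_info(name): a dict with "vertical_fov" (degrees; the focal length in pixels is half the picture's height over the tangent of half this angle, whatever the lens; pixels are square), "cx", "cy" (the principal point, pixels), "rvec" (rotation vector, rad) and "tvec" (3), from world to camera coordinates, as OpenCV has them; the wrist camera has in their place "mount" (4x4, takes a point from camera to tool coordinates, whose origin is the TCP and whose axes are the flange's). Camera axes: x right, y down, z forward; pixel columns grow to the right and rows downward; lengths in m; the calibration is good to about 2 mm. A picture is of the moment at which its call begins: read the wrist's pose just before it. camera_info takes no time and is no camera call.
- bot.hand_in(): hands the job in; it is judged then, once.
Trained networks look in the newest picture that a camera, given by its name, has taken for a name from the list of things; names that differ only in an ending like _2 or _b are one class to them, and where a whole thing is asked for, a point or a joint stands for the part that bears it (a point fixed in the world has none). Each returns a list of dicts, best first, with "p" (0 to 1); they miss things now and then, are a little off and sometimes report something else, mostly with a low value. They report only what shows in the picture. A call takes as long as a camera call.
- bot.outline_of(camera, target): "mask" (420x560 bool, what is visible of it) and "xy" ([column, row] as shares, 0 to 1, of the picture: columns of its width, rows of its height, amid what is visible of it).
- bot.pinpoint(camera, target): "xy" ([column, row] as shares, 0 to 1, of the picture: columns of its width, rows of its height: a listed point, or the origin of a listed thing).
The state is a dict: "time_s": time; "joint_positions": joint angles; "qvel": joint speeds; "tau": joint torques, N m; "position": TCP position; "tcp_rot": TCP orientation; "force": force on the tool from outside, world axes, zero at the start; "moment": the same for the moment, N m; "opening": opening from 0.0 (shut) to 1.0 (fully open); "grasp_force": force on a finger pad.
Only numpy, scipy, OpenCV 4.12 (cv2) and the standard library are available. Lean on these libraries where they do the work, as an engineer would, in place of code of your own. Each camera call takes 0.05 s, during which the arm holds its last target. There are 200 camera calls.

## Working session

There is one attempt and no reset: what is moved stays moved. The work goes in short steps, Python scripts to look and compute and a tool call to move; the robot and the scene stay as the last step left them, time stands still between calls to the robot, and variables do not carry over. Pictures are saved under pics/ and viewed, at most 10 in all, crops included, and the job is handed in when it is done.

Besides the shell and the picture viewer there is one more tool, called in YAML: its name, and indented under it one key for each argument. apply_moves: Moves the arm, as the interface text tells. Its arguments: {"type":"object","properties":{"plan":{"type":"array","items":{"type":"number"}},"grip":{"type":"number"}},"required":["plan"]}

```bash
mkdir -p pics; cat > h.py <<'E'
import numpy as np,cv2
from rig import bot
def cam(name):
    i=bot.camera_info(name);f=210/np.tan(np.radians(i["vertical_fov"])/2)
    if name=="wrist":
        s=bot.read_state();M=np.eye(4);M[:3,:3]=s["tcp_rot"];M[:3,3]=s["position"]
        T=M@np.array(i["mount"])
    else:
        R=cv2.Rodrigues(np.array(i["rvec"],float))[0];T=np.eye(4);T[:3,:3]=R.T;T[:3,3]=-R.T@np.array(i["tvec"],float).ravel()
    return f,i["cx"],i["cy"],T
def ray_z(c,px,z):
    f,cx,cy,T=c;d=T[:3,:3]@np.array([(px[0]-cx)/f,(px[1]-cy)/f,1.]);o=T[:3,3]
    return o+d*(z-o[2])/d[2]
def cloud(c,dep):
    f,cx,cy,T=c;v,u=np.mgrid[:420,:560]
    P=np.stack([(u-cx)/f*dep,(v-cy)/f*dep,dep],-1)
    return P@T[:3,:3].T+T[:3,3]
def px(r):return np.array(r["xy"])*[560,420]
E
python3 - <<'E'
from h import *
for n in("top","side"):
    c=cam(n);p,d=bot.capture(n);cv2.imwrite(f"pics/{n}0.png",p[...,::-1]);np.save(n+"d.npy",d)
    print(n,c[3][:3,3].round(3),c[3][:3,2].round(2),c[0])
    P=cloud(c,d)
    for t in("star","peg0","peg1","peg2","peg3","window","wing","key_slot","panel","turret","machine"):
        for r in bot.pinpoint(n,t)[:2]:
            q=px(r);u=q.round().astype(int);print(t,round(r["p"],2),q.round(1),P[min(u[1],419),min(u[0],559)].round(3))
s=bot.read_state();print(s["time_s"],s["tcp_rot"],bot.hold_point_z,s["opening"])
print(np.array(bot.camera_info("wrist")["mount"]).round(3))
E
```

```text
top [ 0.339 -0.005  1.087] [ 0.16 -0.03 -0.99] 383.3613883401124
star 0.81 [307.5 205.8] [ 0.519 -0.112  0.048]
peg0 0.89 [271.8 179.6] [ 0.591 -0.014  0.044]
peg0 0.75 [284.2 211.3] [ 0.505 -0.049  0.036]
peg1 0.89 [271.8 179.6] [ 0.591 -0.014  0.044]
peg1 0.75 [284.2 211.3] [ 0.505 -0.049  0.036]
peg2 0.89 [271.8 179.6] [ 0.591 -0.014  0.044]
peg2 0.75 [284.2 211.3] [ 0.505 -0.049  0.036]
peg3 0.89 [271.8 179.6] [ 0.591 -0.014  0.044]
peg3 0.75 [284.2 211.3] [ 0.505 -0.049  0.036]
window 0.63 [290.7 165.5] [ 0.621 -0.064  0.094]
window 0.19 [306.3 161.1] [ 0.632 -0.104  0.096]
wing 0.43 [283.5 144.5] [ 0.677 -0.041  0.101]
key_slot 0.91 [284.  152.9] [ 0.652 -0.044  0.1  ]
key_slot 0.63 [291.3 164.8] [ 0.621 -0.064  0.094]
panel 0.74 [289.9 157.5] [ 0.639 -0.06   0.099]
turret 0.61 [294.9 189.8] [ 0.564 -0.079  0.044]
machine 0.87 [293.8 191.7] [ 0.557 -0.075  0.049]
side [ 0.154 -0.803  0.904] [ 0.3   0.65 -0.7 ] 409.1742221546068
star 0.98 [297.8 229.4] [ 0.517 -0.101  0.045]
peg0 0.85 [313.8 237.1] [ 0.54  -0.155  0.056]
peg0 0.84 [286.5 218.9] [ 0.498 -0.061  0.056]
peg1 0.85 [
[... 272 characters left out ...]
indow 0.9 [325.5 200. ] [ 0.617 -0.075  0.098]
wing 0.52 [338.3 185.3] [ 0.669 -0.05   0.116]
key_slot 0.61 [332.2 192.2] [ 0.648 -0.054  0.1  ]
key_slot 0.27 [269.  342.1] [ 0.31  -0.379  0.034]
panel 0.91 [327.  195.6] [ 0.629 -0.059  0.096]
turret 0.9 [312.7 224.6] [ 0.565 -0.1    0.04 ]
machine 0.67 [340.9 182.9] [ 0.673 -0.057  0.128]
machine 0.64 [312.1 229.7] [ 0.553 -0.117  0.041]
1.2 [[-9.47395134e-01  3.20066336e-01 -1.27845916e-05]
 [ 3.20066336e-01  9.47395134e-01 -3.79307799e-05]
 [-2.83058689e-08 -4.00273537e-05 -9.99999999e-01]] 0.0187 1.0020585490018579
[[ 0.001 -0.964 -0.266  0.071]
 [ 1.     0.001 -0.    -0.002]
 [ 0.    -0.266  0.964 -0.162]
 [ 0.     0.     0.     1.   ]]
```

```bash
python3 - <<'E'
import cv2,numpy as np
a=cv2.imread("pics/top0.png");b=cv2.imread("pics/side0.png")
A=cv2.resize(a[110:250,210:380],None,fx=2.33,fy=2.33);cv2.imwrite("pics/a.png",cv2.resize(a[100:260,190:390],(800,600)) if 0 else cv2.resize(a[110:255,200:390],(786,600),interpolation=cv2.INTER_CUBIC))
cv2.imwrite("pics/b.png",b)
E
```

```text
(no output)
```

View pics/a.png

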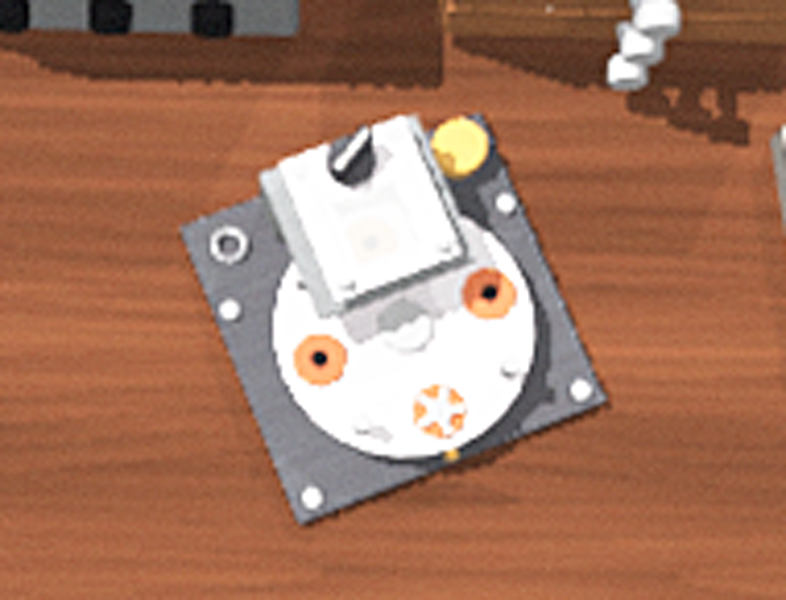

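View pics/b.png

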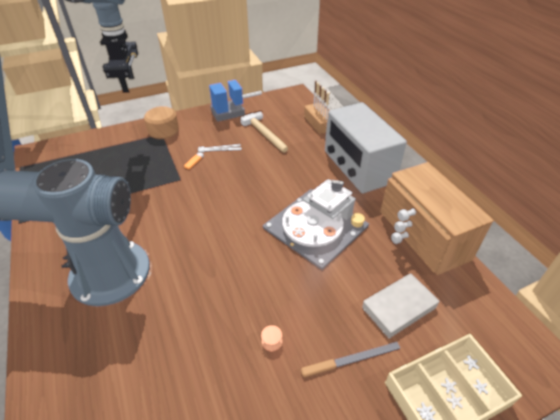

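```bash
python3 - <<'E'
from h import *
for n in("top","side"):
    P=cloud(cam(n),np.load(n+"d.npy")).reshape(-1,3)
    print(n)
    for y0 in np.arange(-.3,.25,.04):
        m=(P[:,0]>.6)&(P[:,0]<1.1)&(abs(P[:,1]-y0-.02)<.02)&(P[:,2]>.13)&(P[:,2]<.5)
        if m.any():
            q=P[m];print(round(y0,2),"minx",np.percentile(q[:,0],1).round(3),"maxz",q[:,2].max().round(3))
E
```

```text
top
-0.3 minx 0.787 maxz 0.163
-0.26 minx 0.746 maxz 0.163
-0.22 minx 0.787 maxz 0.164
-0.18 minx 0.787 maxz 0.164
-0.14 minx 0.788 maxz 0.163
-0.02 minx 0.787 maxz 0.173
0.02 minx 0.785 maxz 0.174
0.06 minx 0.784 maxz 0.173
0.1 minx 0.785 maxz 0.172
0.14 minx 0.785 maxz 0.172
0.18 minx 0.785 maxz 0.172
0.22 minx 0.787 maxz 0.172
side
-0.3 minx 0.789 maxz 0.165
-0.26 minx 0.747 maxz 0.164
-0.22 minx 0.79 maxz 0.165
-0.18 minx 0.79 maxz 0.165
-0.14 minx 0.79 maxz 0.166
-0.02 minx 0.79 maxz 0.175
0.02 minx 0.787 maxz 0.175
0.06 minx 0.787 maxz 0.175
0.1 minx 0.787 maxz 0.175
0.14 minx 0.787 maxz 0.174
0.18 minx 0.787 maxz 0.175
0.22 minx 0.789 maxz 0.174
```

apply_moves:
  plan: [0.7, -1, 0, 0, 0.7, -1, 0, 0, 0.7, -1, 0, 0, 0.7, -1, 0, 0, 0.7, -1, 0, 0, 0.7, -1, 0, 0, 0.7, -1, 0, 0, 0.7, -1, 0, 0, 0.3, -1, 0, 0, 0, -1, 0.5, 0, 0, -1, 0.5, 0, 0, -1, 0, 0]

```text
time_s: 2.7
position: [0.4965, -0.0099, 0.2748]
tcp_rot: [[-0.947, 0.32, 0.006], [0.32, 0.947, -0.001], [-0.006, 0.001, -1.0]]
force: [0.4, -0.2, 0.2]
opening: 1.002
grasp_force: 0.0
```

```bash
cat > m.py <<'E'
from h import *
import sys
k=sys.argv[1];c=cam("wrist");p,d=bot.capture("wrist");cv2.imwrite(f"pics/w{k}.png",p[...,::-1]);np.save("wd.npy",d)
print(bot.read_state()["position"],c[3][:3,3].round(3),c[0])
P=cloud(c,d);np.save("wP.npy",P)
for t,z in(("star",.045),("peg0",.055),("window",.08),("wing",.114),("key_slot",.08),("panel",.094),("turret",.04),("machine",0)):
    for r in bot.pinpoint("wrist",t)[:4]:
        q=px(r);u=np.clip(q.round().astype(int),0,[559,419]);print(t,round(r["p"],2),q.round(1),ray_z(c,q,z).round(4),P[u[1],u[0]].round(3))
E
python3 m.py 1
```

```text
[ 0.49644755 -0.01551339  0.27396238] [0.428 0.012 0.436] 351.1971437653897
star 0.67 [204.1 219.6] [ 0.5123 -0.1128  0.045 ] [ 0.512 -0.112  0.049]
star 0.46 [300.7 349.4] [ 0.7163 -0.0603  0.045 ] [ 0.476 -0.     0.371]
star 0.25 [176.  253.3] [ 0.5407 -0.1606  0.045 ] [ 0.471 -0.055  0.285]
peg0 0.64 [178.4 255.4] [ 0.5411 -0.1546  0.055 ] [ 0.472 -0.054  0.285]
peg0 0.62 [305.5 264.8] [ 0.5999 -0.0175  0.055 ] [ 0.596 -0.017  0.065]
peg0 0.6 [242.2 202.6] [ 0.5053 -0.0618  0.055 ] [ 0.503 -0.06   0.066]
window 0.89 [276. 303.] [ 0.6228 -0.0616  0.08  ] [ 0.469 -0.004  0.362]
window 0.56 [298.7 348.8] [ 0.6889 -0.0558  0.08  ] [ 0.476 -0.001  0.37 ]
wing 0.66 [301.3 350.8] [ 0.6672 -0.0475  0.114 ] [ 0.476 -0.     0.371]
key_slot 0.67 [298.6 329.4] [ 0.6638 -0.0479  0.08  ] [ 0.65  -0.044  0.101]
panel 0.74 [283.8 320. ] [ 0.6379 -0.0574  0.094 ] [ 0.636 -0.057  0.097]
panel 0.36 [253.3 338.6] [ 0.6495 -0.0976  0.094 ] [ 0.647 -0.097  0.098]
turret 0.98 [240.4 256.2] [ 0.5706 -0.0901  0.04  ] [ 0.567 -0.088  0.048]
machine 0.57 [245.7 241.8] [ 0.568  -0.0866  0.    ] [ 0.556 -0.077  0.04 ]
```

View pics/w1.png

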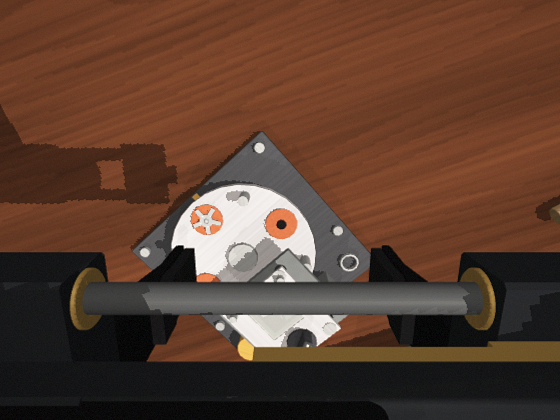

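```bash
cat > fit.py <<'E'
from h import *
from scipy.optimize import least_squares
obs=[]
ang=lambda r,a:np.array([r*np.cos(np.radians(a)),r*np.sin(np.radians(a))])
def add(c,px,z,m,w=1):obs.append((ray_z(c,px,z)[:2],m,w))
ct,cs=cam("top"),cam("side")
S=ang(62,180)/1e3;A,B,C=[ang(75,a)/1e3 for a in(135,45,225)];W=np.array([.062,0]);Z=np.zeros(2)
add(ct,(307.5,205.8),.045,S);add(ct,(284.2,211.3),.055,A);add(ct,(271.8,179.6),.055,B);add(ct,(290.7,165.5),.08,W)
add(cs,(297.8,229.4),.045,S);add(cs,(286.5,218.9),.055,A);add(cs,(313.8,237.1),.055,C);add(cs,(312.7,224.6),.04,Z);add(cs,(325.5,200),.08,W)
for p,m in(((.5123,-.1128),S),((.5411,-.1546),C),((.5999,-.0175),B),((.5053,-.0618),A),((.6228,-.0616),W),((.5706,-.0901),Z)):obs.append((np.array(p),m,1))
def T(x,m):
    c,s=np.cos(x[2]),np.sin(x[2]);return x[:2]+np.array([c*m[0]-s*m[1],s*m[0]+c*m[1]])
f=least_squares(lambda x:np.concatenate([(T(x,m)-p)*w for p,m,w in obs]),[.565,-.085,.4],loss="soft_l1",f_scale=.002)
x=f.x;print(x,np.degrees(x[2]))
for p,m,w in obs:print(m.round(3),((p-T(x,m))*1e3).round(1))
print("A",T(x,A),"B",T(x,B),"C",T(x,C),"A..C arc",[T(x,ang(.075,a)).round(4) for a in range(135,226,15)])
for n,q in(("top",(283.5,144.5)),("side",(338.3,185.3))):print("wing",ray_z(cam(n),q,.114))
# panel & wing from side/top depth
for n in("top","side"):
    P=cloud(cam(n),np.load(n+"d.npy")).reshape(-1,3);c,s=np.cos(x[2]),np.sin(x[2]);D=P[:,:2]-x[:2];M=D@np.array([[c,-s],[s,c]])
    m=(P[:,2]>.107)&(P[:,2]<.14)&(M[:,0]>0)&(M[:,0]<.14)&(abs(M[:,1])<.06)
    print(n,m.sum(),(M[m].mean(0)*1e3).round(1),P[m].mean(0).round(4),P[m][:,2].max())
    m=(P[:,2]>.09)&(P[:,2]<.104)&(abs(M[:,1])<.08)&(M[:,0]<.2)&(M[:,0]>-.05)
    print("panel",np.percentile(M[m],[1,99],axis=0).round(3),np.median(P[m][:,2]))
    e=cv2.minAreaRect((M[m]*1e3).astype(np.float32));print(e)
E
python3 fit.py
```

```text
[ 0.56923006 -0.08663567  0.41048282] 23.51893288400354
[-0.062  0.   ] [ 7.2 -2.1]
[-0.053  0.053] [ 1.9 10.4]
[0.053 0.053] [-7.5  3.5]
[0.062 0.   ] [-2.5 -1.8]
[-0.062  0.   ] [3.2 9.4]
[-0.053  0.053] [-0.  -0.7]
[-0.053 -0.053] [-2.5  2.2]
[0. 0.] [ -4. -12.]
[0.062 0.   ] [-0.4  3.4]
[-0.062  0.   ] [-0.1 -1.4]
[-0.053 -0.053] [-0.7  1.8]
[0.053 0.053] [ 3.2 -0.7]
[-0.053  0.053] [ 5.9 -2.6]
[0.062 0.   ] [-3.3  0.3]
[0. 0.] [ 1.4 -3.5]
A [ 0.49943967 -0.05917114] B [ 0.5966946  -0.01684528] C [ 0.54176553 -0.15642607] A..C arc [array([ 0.4994, -0.0592]), array([ 0.4947, -0.0782]), array([ 0.4951, -0.0977]), array([ 0.5005, -0.1166]), array([ 0.5105, -0.1333]), array([ 0.5246, -0.1469]), array([ 0.5418, -0.1564])]
wing [ 0.6707569  -0.04205175  0.114     ]
wing [ 0.67024628 -0.04937539  0.114     ]
top 70 [96.6  3.4] [ 0.6565 -0.045   0.1198] 0.126849385503357
panel [[ 0.022 -0.04 ]
 [ 0.119  0.044]] 0.09700416850481697
((70.397705078125, 1.8827476501464844), (86.55702209472656, 99.60281372070312), 89.74223327636719)
side 91 [98.  -0.7] [ 0.6594 -0.0482  0.1182] 0.12846893941575765
panel [[ 0.024 -0.042]
 [ 0.12   0.043]] 0.09950588879947825
((73.03620910644531, 0.7028999328613281), (87.08757019042969, 100.03128814697266), 88.9123764038086)
```

apply_moves:
  plan: [0, -0.3, -0.7, 0, 0, -0.3, -0.7, 0, 0.06, -0.28, -0.7, 0, 0, 0, -0.7, 0, 0, 0, 0, 0, 0, 0, 0, 0]
  grip: 0.36

```text
time_s: 3.9
position: [0.4987, -0.0514, 0.1334]
tcp_rot: [[-0.948, 0.319, 0.001], [0.319, 0.948, -0.0], [-0.001, 0.0, -1.0]]
force: [-0.1, 0.1, 0.4]
opening: 0.404
grasp_force: 0.0
```

apply_moves:
  plan: [0.03, -0.16, -0.6, 0, 0, 0, -0.5, 0, 0, 0, 0, 0, 0, 0, 0, 0]

```text
time_s: 4.4
position: [0.5007, -0.06, 0.0791]
tcp_rot: [[-0.948, 0.319, 0.003], [0.319, 0.948, -0.001], [-0.003, -0.0, -1.0]]
force: [0.4, -0.2, 0.2]
opening: 0.322
grasp_force: 0.0
```

```bash
python3 - <<'E'
from h import *
p,d=bot.capture("side");cv2.imwrite("pics/s2.png",cv2.resize(p[150:290,220:400,::-1],(771,600),interpolation=cv2.INTER_CUBIC))
c=cam("side");print(bot.read_state()["position"])
for r in bot.pinpoint("side","peg0")[:3]:print(r["p"],px(r),ray_z(c,px(r),.055))
E
```

```text
[ 0.50071821 -0.06002059  0.07916158]
0.98 [285.88 218.82] [ 0.49792965 -0.05883973  0.055     ]
0.96 [334.208 213.99 ] [ 0.63476459 -0.09876082  0.055     ]
0.86 [313.992 237.006] [ 0.53986734 -0.15411873  0.055     ]
```

View pics/s2.png

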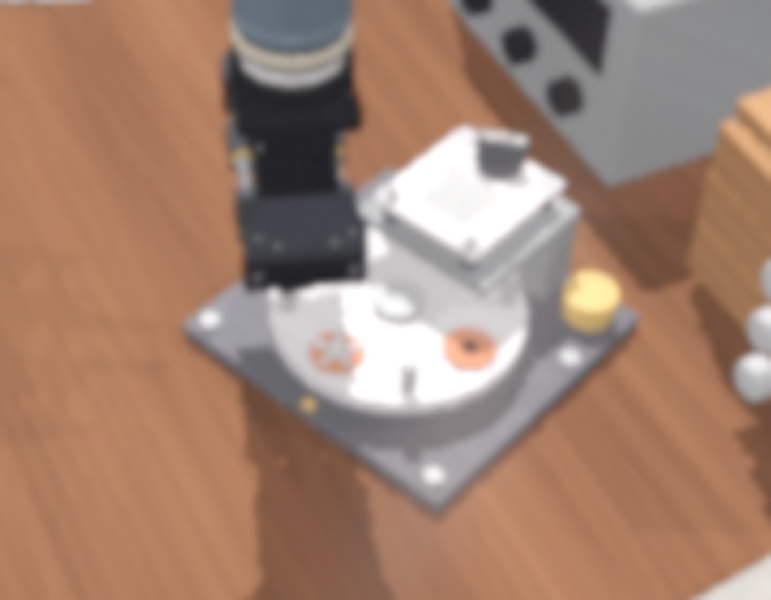

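apply_moves:
  plan: [0, 0, -0.26, 0, 0, 0, -0.26, 0, 0, 0, 0, 0, 0, 0, 0, 0]

```text
time_s: 5.0
position: [0.4993, -0.0598, 0.0512]
tcp_rot: [[-0.947, 0.32, -0.001], [0.32, 0.947, 0.0], [0.001, 0.0, -1.0]]
force: [-0.0, -0.1, -0.4]
opening: 0.318
grasp_force: 0.0
```

apply_moves:
  plan: [-0.05, -0.19, 0, 0.53, -0.04, -0.19, 0, 0.53, 0, -0.195, 0, 0.53, 0.01, -0.195, 0, 0.53, 0.05, -0.19, 0, 0.53, 0.06, -0.19, 0, 0.53, 0.1, -0.17, 0, 0.53, 0.1, -0.165, 0, 0.53, 0.14, -0.14, 0, 0.53, 0.14, -0.13, 0, 0.53, 0.17, -0.1, 0, 0.53, 0.17, -0.09, 0, 0.53]

```text
time_s: 6.5
position: [0.5424, -0.1575, 0.0518]
tcp_rot: [[-0.706, -0.708, 0.0], [-0.708, 0.706, -0.0], [-0.0, -0.001, -1.0]]
force: [-0.8, -0.5, -0.5]
opening: 0.319
grasp_force: 0.0
```

```bash
cat > st.py <<'E'
from h import *
ctr=np.array([.569,-.086]);yaw=23.3
print(bot.read_state()["position"].round(4),bot.read_state()["force"])
for n in("side","top"):
    p,d=bot.capture(n);c=cam(n);cv2.imwrite(f"pics/st_{n}.png",p[...,::-1])
    for t,z in(("star",.045),("peg0",.055)):
        for r in bot.pinpoint(n,t)[:4]:
            q=ray_z(c,px(r),z)[:2]-ctr;print(n,t,round(r["p"],2),px(r).round(),"r",(np.hypot(*q)*1e3).round(1),"ang",(np.degrees(np.arctan2(q[1],q[0]))-yaw).round(1)%360)
E
python3 st.py
```

```text
[ 0.5424 -0.1575  0.0518] [-0.78687482 -0.54965766 -0.45284255]
side star 0.79 [331. 230.] r 66.5 ang 275.2
side peg0 0.93 [336. 214.] r 72.7 ang 323.3
side peg0 0.65 [311. 195.] r 96.6 ang 42.5
side peg0 0.64 [313. 237.] r 73.3 ang 222.1
```

apply_moves:
  plan: [0, 0, 0.35, 0, 0, 0, 0.35, 0, -0.14, 0.32, 0, -0.9, -0.14, 0.32, 0, -0.9, -0.14, 0.32, 0, -0.9, -0.14, 0.32, 0, -0.9, -0.14, 0.32, 0, -0.9, -0.14, 0.32, 0, -0.9, -0.02, 0.04, 0, -0.96, 0, 0, 0, 0, 0, 0, 0, 0]

```text
time_s: 8.18
position: [0.4997, -0.0595, 0.0874]
tcp_rot: [[-0.948, 0.318, 0.002], [0.318, 0.948, -0.001], [-0.002, -0.0, -1.0]]
force: [-0.2, -0.3, -0.6]
opening: 0.317
grasp_force: 0.0
```

```bash
python3 st.py
```

```text
[ 0.4997 -0.0595  0.0874] [-0.22943604 -0.34678832 -0.63828894]
side star 0.73 [330. 230.] r 61.1 ang 275.0
side star 0.51 [312. 224.] r 15.3 ang 222.1
side star 0.29 [355. 222.] r 125.7 ang 309.5
side peg0 0.74 [284. 219.] r 80.3 ang 137.5
side peg0 0.72 [312. 239.] r 81.1 ang 218.9
side peg0 0.69 [310. 195.] r 96.1 ang 44.4
side peg0 0.62 [341. 214.] r 85.1 ang 321.7
top star 0.45 [435. 226.] r 395.0 ang 232.1
top star 0.39 [318. 179.] r 62.5 ang 271.5
top peg0 0.51 [309. 163.] r 75.7 ang 312.8
```

Star is now at 270°, second peg in place at A. Repeat.

apply_moves:
  plan: [0, 0, -0.35, 0, 0, 0, -0.35, 0, 0, 0, 0, 0, 0, 0, 0, 0]

```text
time_s: 8.98
position: [0.4992, -0.0592, 0.0518]
tcp_rot: [[-0.947, 0.32, 0.0], [0.32, 0.947, -0.0], [-0.0, -0.0, -1.0]]
force: [0.3, -0.6, -0.2]
opening: 0.314
grasp_force: 0.0
```

apply_moves:
  plan: [-0.05, -0.19, 0, 0.53, -0.04, -0.19, 0, 0.53, 0, -0.195, 0, 0.53, 0.01, -0.195, 0, 0.53, 0.05, -0.19, 0, 0.53, 0.06, -0.19, 0, 0.53, 0.1, -0.17, 0, 0.53, 0.1, -0.165, 0, 0.53, 0.14, -0.14, 0, 0.53, 0.14, -0.13, 0, 0.53, 0.17, -0.1, 0, 0.53, 0.17, -0.09, 0, 0.53]

```text
time_s: 10.48
position: [0.5423, -0.1569, 0.0525]
tcp_rot: [[-0.706, -0.708, 0.001], [-0.708, 0.706, -0.001], [-0.0, -0.002, -1.0]]
force: [0.0, -0.0, -0.9]
opening: 0.32
grasp_force: 0.0
```

apply_moves:
  plan: [0, 0, 0, 0, 0, 0, 0, 0, 0, 0, 0.4, 0, -0.1, 0, 0.8, -1, -0.6, 0.1, 1, -1, -0.6, 0.1, 1, -1, -0.6, 0.1, 0, -1, -0.6, 0.1, 0, -1, -0.6, 0.1, 0, -1, 0, 0, 0, -1]

```text
time_s: 11.72
position: [0.3831, -0.1295, 0.2114]
tcp_rot: [[-0.903, 0.43, -0.003], [0.43, 0.903, 0.002], [0.003, 0.0, -1.0]]
force: [0.1, -0.2, 0.4]
opening: 0.319
grasp_force: 0.0
```

```bash
python3 st.py; python3 m.py 3; python3 - <<'E'
import cv2
a=cv2.imread("pics/st_top.png");cv2.imwrite("pics/c.png",cv2.resize(a[120:230,220:365],(790,600),interpolation=cv2.INTER_CUBIC))
E
```

```text
[ 0.3831 -0.1295  0.2114] [ 0.08721029 -0.1851667   0.38424159]
side star 0.73 [192. 164.] r 468.1 ang 98.7
side star 0.69 [325. 209.] r 61.3 ang 0.1
side peg0 0.96 [313. 239.] r 83.1 ang 221.8
side peg0 0.86 [285. 213.] r 81.9 ang 118.8
side peg0 0.83 [338. 213.] r 78.1 ang 326.9
side peg0 0.63 [311. 200.] r 76.5 ang 43.1
top star 0.69 [289. 166.] r 68.5 ang 357.4
top peg0 0.86 [272. 174.] r 81.3 ang 39.7
top peg0 0.74 [299. 190.] r 8.3 ang 182.7
top peg0 0.65 [287. 209.] r 68.3 ang 130.3
top peg0 0.65 [324. 200.] r 78.0 ang 221.9
[ 0.38671429 -0.13142401  0.21152575] [ 0.322 -0.103  0.373] 351.1971437653897
peg0 0.92 [321.6 337.6] [ 0.5423 -0.16    0.055 ] [ 0.4   -0.123  0.26 ]
panel 0.21 [ 56.2 361. ] [ 0.4339 -0.388   0.094 ] [ 0.469 -0.478  0.006]
```

View pics/c.png

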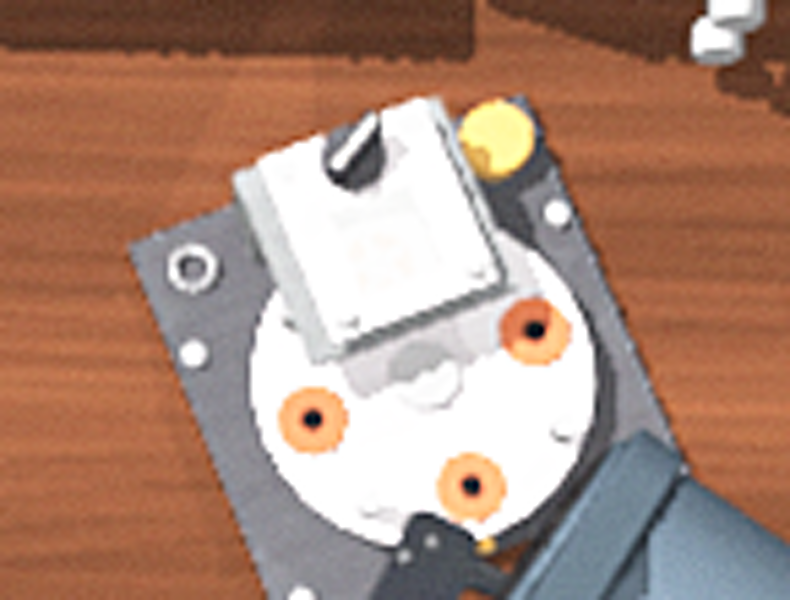

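View pics/w3.png

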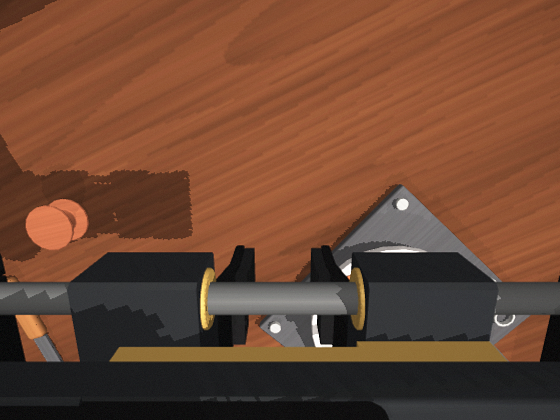

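apply_moves:
  plan: [0.7, 0.2, 0.2, -0.2, 0.7, 0.2, 0.2, -0.2, 0.7, 0.2, 0.2, -0.2, 0.7, 0.2, 0.2, -0.2, 0.7, 0.2, 0, -0.2, 0.7, 0.2, 0, -0.2, 0.7, 0.2, 0, 0, 0.6, 0.2, 0, 0, 0, 0, 0, 0, 0, 0, 0, 0, 0, 0, 0, 0]
  grip: -0.2

```text
time_s: 13.85
position: [0.6603, -0.0517, 0.2515]
tcp_rot: [[-0.798, 0.603, -0.001], [0.603, 0.798, 0.0], [0.001, -0.001, -1.0]]
force: [0.2, -0.3, 0.1]
opening: 0.601
grasp_force: 0.0
```

```bash
python3 m.py 4;python3 - <<'E'
import cv2
a=cv2.imread("pics/w4.png");cv2.imwrite("pics/d.png",cv2.resize(a[110:290,180:400],(733,600),interpolation=cv2.INTER_CUBIC))
E
```

```text
[ 0.66052292 -0.05176489  0.25171723] [ 0.604 -0.01   0.413] 351.1971437653897
peg0 0.92 [174.4  55.6] [ 0.4988 -0.0587  0.055 ] [ 0.502 -0.058  0.066]
peg0 0.89 [130.6 154.1] [ 0.5411 -0.1557  0.055 ] [ 0.543 -0.151  0.066]
peg0 0.68 [223.2 209.9] [ 0.6428 -0.1182  0.055 ] [ 0.638 -0.105  0.098]
peg0 0.64 [274.9 115. ] [ 0.5989 -0.0159  0.055 ] [ 0.599 -0.015  0.08 ]
window 0.63 [253.5 169.7] [ 0.6268 -0.0622  0.08  ] [ 0.626 -0.059  0.098]
window 0.4 [175.8  57.2] [ 0.5078 -0.0552  0.08  ] [ 0.503 -0.057  0.065]
wing 0.78 [293.3 200.9] [ 0.667 -0.046  0.114] [ 0.664 -0.045  0.127]
key_slot 0.89 [291.1 191.7] [ 0.6656 -0.0464  0.08  ] [ 0.658 -0.042  0.124]
key_slot 0.22 [251.1 168. ] [ 0.6242 -0.063   0.08  ] [ 0.623 -0.061  0.096]
panel 0.56 [260.3 179.4] [ 0.6366 -0.0606  0.094 ] [ 0.636 -0.06   0.097]
panel 0.24 [257.  242.5] [ 0.6833 -0.1011  0.094 ] [ 0.699 -0.119  0.034]
turret 0.59 [203.4 136.6] [ 0.571  -0.0887  0.04  ] [ 0.572 -0.088  0.047]
machine 0.82 [211.6 132. ] [ 0.5693 -0.0862  0.    ] [ 0.573 -0.077  0.048]
```

View pics/d.png

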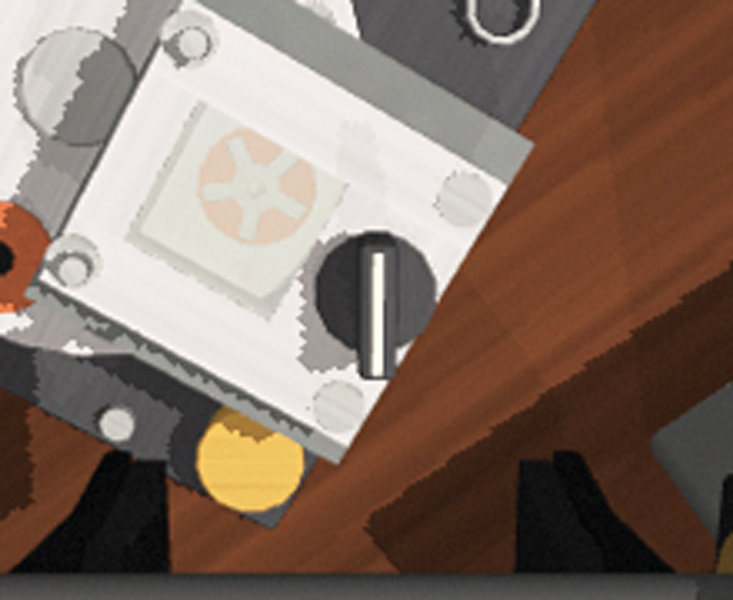

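apply_moves:
  plan: [0.13, 0.11, -0.8, 0, 0, 0, -0.8, 0, 0, 0, -0.7, 0, 0, 0, -0.35, 0, 0, 0, -0.2, 0, 0, 0, 0, 0, 0, 0, 0, 0]

```text
time_s: 15.18
position: [0.669, -0.0461, 0.1105]
tcp_rot: [[-0.798, 0.603, 0.003], [0.603, 0.798, -0.001], [-0.002, 0.001, -1.0]]
force: [0.5, 0.2, 0.7]
opening: 0.6
grasp_force: 0.0
```

apply_moves:
  plan: [0, 0, 0, 0, 0, 0, 0, 0, 0, 0, 0, 0, 0, 0, 0, 0, 0, 0, 0, 0, 0, 0, 0, 0]
  grip: 1

```text
time_s: 15.92
position: [0.6678, -0.0461, 0.109]
tcp_rot: [[-0.798, 0.603, -0.0], [0.603, 0.798, -0.0], [0.0, -0.0, -1.0]]
force: [-1.1, -0.8, 0.7]
opening: 0.112
grasp_force: 30.0
```

apply_moves:
  plan: [0, 0, 0, 0.6, 0, 0, 0, 0.6, 0, 0, 0, 0.6, 0, 0, 0, 0.6, 0, 0, 0, 0.6, 0, 0, 0, 0.6, 0, 0, 0, 0.6, 0, 0, 0, 0.6, 0, 0, 0, 0.6, 0, 0, 0, 0.6, 0, 0, 0, 0, 0, 0, 0, 0]

```text
time_s: 17.42
position: [0.6681, -0.0439, 0.109]
tcp_rot: [[-0.922, -0.388, 0.0], [-0.388, 0.922, 0.003], [-0.001, 0.003, -1.0]]
force: [0.5, 5.5, 1.2]
opening: 0.113
grasp_force: 30.0
```

apply_moves:
  plan: [0, 0.05, -0.04, 0, 0, 0, -0.06, 0, 0, 0, -0.06, 0, 0, 0, 0, 0, 0, 0, 0, 0]

```text
time_s: 18.05
position: [0.6681, -0.0438, 0.102]
tcp_rot: [[-0.921, -0.389, 0.001], [-0.389, 0.921, -0.0], [-0.0, -0.001, -1.0]]
force: [-2.2, 1.7, 7.1]
opening: 0.109
grasp_force: 30.0
```

apply_moves:
  plan: [-0.02, 0, -0.06, 0, 0, 0, -0.06, 0, 0, 0, -0.04, 0, 0, 0, 0, 0, 0, 0, 0, 0, 0, 0, 0, 0]

```text
time_s: 18.8
position: [0.6681, -0.0438, 0.0951]
tcp_rot: [[-0.921, -0.389, 0.003], [-0.389, 0.921, -0.001], [-0.002, -0.002, -1.0]]
force: [-0.8, 1.5, 10.6]
opening: 0.11
grasp_force: 30.0
```

apply_moves:
  plan: [0, 0, -0.04, 0, 0, 0, 0, 0, 0, 0, 0, 0, 0, 0, 0, 0]

```text
time_s: 19.3
position: [0.6682, -0.0438, 0.0948]
tcp_rot: [[-0.921, -0.389, 0.003], [-0.389, 0.921, -0.001], [-0.003, -0.002, -1.0]]
force: [-3.4, 2.0, 18.0]
opening: 0.115
grasp_force: 30.0
```

```bash
python3 - <<'E'
from h import *
x=np.array([.569,-.086]);yaw=np.radians(23.3);s=bot.read_state();print(s["position"],s["force"],s["moment"])
c,sn=np.cos(yaw),np.sin(yaw)
for n in("side","top"):
    p,d=bot.capture(n);cv2.imwrite(f"pics/e_{n}.png",cv2.resize(p[150:290,220:400,::-1],(771,600),interpolation=cv2.INTER_CUBIC))
    P=cloud(cam(n),d).reshape(-1,3);M=(P[:,:2]-x)@np.array([[c,-sn],[sn,c]])
    m=(abs(M[:,1])<.025)&(M[:,0]>.045)&(M[:,0]<.075)&(P[:,2]<.11)
    Q=cloud(cam(n),np.load(n+"d.npy")).reshape(-1,3);M2=(Q[:,:2]-x)@np.array([[c,-sn],[sn,c]])
    m2=(abs(M2[:,1])<.025)&(M2[:,0]>.045)&(M2[:,0]<.075)&(Q[:,2]<.11)
    print(n,m.sum(),np.median(P[m][:,2]),"before",np.median(Q[m2][:,2]))
E
```

```text
[ 0.66819425 -0.04377185  0.09476415] [-3.37662554  1.96612956 17.99029881] [ 0.36709043  0.81970198 -0.00303331]
side 124 0.08491511937424262 before 0.098948005247948
top 0 nan before 0.09597841921058525
  return _methods._mean(a, axis=axis, dtype=dtype,
  ret = ret.dtype.type(ret / rcount)
```

View pics/e_side.png

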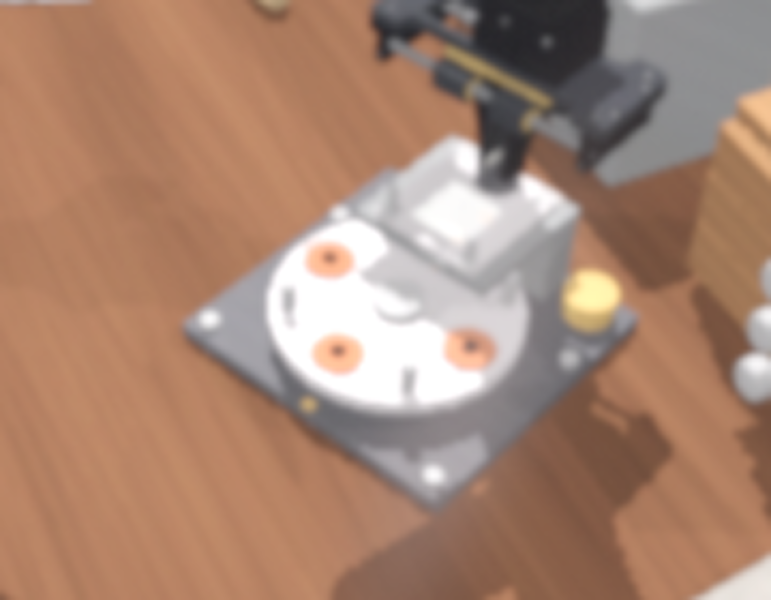

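The panel has dropped 14 mm and sits flush on its hard stop, held with 18 N. The fastener is aligned, the star is under the window, and the tin is where it was.

```bash
python3 -c "
from rig import bot
print(bot.hand_in())"
```

```text
the job is handed in; nothing more can be done
None
```

The job is handed in at about 19 s: the star is in its click stop under the window, the fastener is lined up with the key slot, and the panel is held flush on the frame at about 18 N; no verdict came back.

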